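# Load the round sample holder and send the stage under the objective

## Task

Lift the round sample holder out of the grey parts bin and set it down gently (do not drop it), chip upwards, on the black stage of the measuring instrument, wholly inside the circle engraved there, while the stage is still out at its loading end. Let go of it, then push the stage along its rails until it is fully home against its stop under the objective, with the holder still standing inside the circle. Leave the other two parts in the bin and do not push the glass jar or the hex key out of place.

Things in the scene. Friction and masses are not known exactly. Their poses are not given: they have to be found in the camera images.
- round_holder: the sample holder to be moved: a plain aluminium disc, 44 mm diameter and 20 mm thick, with a thin square copper-coloured chip (24 mm) on top. Origin at the centre of its underside, z up through the chip. About 90 g. It stands in the bin in one of three places in a row along the bin's long side.
- square_holder: a square aluminium sample holder, 42 x 42 x 20 mm, with the same chip; stays in the bin. Origin at the centre of its underside.
- lens_barrel: an upright lens barrel, 48 mm tall: aluminium, 40 mm diameter to 28 mm height, then black, 30 mm diameter; stays in the bin. Origin at the centre of its underside.
- bin: open grey plastic parts bin fixed to the bench, outside 270 mm (its x) by 190 mm (its y) by 50 mm high, walls and floor 4 mm thick. Origin at the centre of its underside. The three parts stand in it about 80 mm apart along its x, in any order.
- instrument: optical instrument fixed to the bench: grey base plate 160 (its x) by 430 (its y) by 15 mm with rails along its y. A 290 mm column at the +y end carries a vertical objective, its axis at instrument (0, 0.14), its lower end 130 mm above the bench. Origin on the bench under the stage centre at joint value 0; the stage slides along instrument +y.
- carriage (a joint): position of the stage carriage along the rails in m: 0 = fully out at the loading end (-y, clear of the objective), 0.14 = fully home against its stop, under the objective. It starts between 0 and 0.02, slides with about 2 N of friction and stays where it is left.
- stage_center (a point): centre of the stage's top face, 70 mm above the bench: a black disc, 116 mm diameter and 16 mm thick, with an engraved circle of 80 mm inner diameter round this point. Moves with the carriage; its axes are parallel to the instrument's, z up.
- push_face (a point): centre of the outer (-y) face of the push plate: an upright aluminium plate 44 mm wide, 8 mm thick, from 33 to 95 mm above the bench, fixed to the carriage 95 mm from the stage's centre on the -y side. This point is 85 mm above the bench; push here towards instrument +y.
- jar: loose glass jar, 52 mm diameter, 65 mm tall, standing near the gap between bin and instrument, on the far side; leave alone.
- hex_key: loose L-shaped hex key, 95 mm long, lying on the bench between robot and instrument; leave alone.

How it is judged:
By the outcome, as a careful person would: the job done as asked, in the order asked, and still so for the second after the job is handed in, with the robot touching nothing.
It also fails if it takes over 54 s, if anything falls off the work surface, if the arm or the gripper's body presses on something with over 40 N, if the wrist force passes 120 N, or if a joint passes its speed limit or range.

## Robot

A 7-joint arm with a two-finger parallel gripper is mounted at the origin on the work surface. World frame = base frame: x ahead of the robot, y to its left, z up, the work surface at z = 0. Lengths are in mm, angles in rad, forces in N, time in s.
With the tool pointing down it reaches from about 400 to 850 mm from the base axis. Payload 4.5 kg.
Tool frame: the origin (TCP) lies on the centre line of the jaws, within the pads' length; the fingertips stand 11 mm ahead of it and the grasp point (between the pads) lies 8 mm behind it; z points along the fingers, y is the line along which they close (so a half turn about z gives the same grasp; the last joint's range is limited). The gripper opens to 85 mm and grips with 20 to 120 N. Pads are 22 mm wide; open, the fingers measure 114 mm over their backs; the gripper's body (76 mm by 85 mm) begins 54 mm behind the grasp point. The pads swing forward as they close: fully open they stand 13 mm farther back than shut.
Start: joints at [-1.212, 0.689, -0.195, 1.565, 0.157, 0.902, -0.215], TCP at [199.43, 592.352, 242.317] pointing down, gripper open.
Joint ranges: [-3.01, 3.01], [-0.46, 2.08], [-1.47, 1.51], [0.13, 2.56], [-1, 4.14], [0.04, 2.09], [-2.66, 2.66]. Speed limits (rad/s): [2.57, 2.57, 3.14, 3.14, 3.14, 3.14, 3.14].

## Interface

Orientations are given as a unit quaternion [x, y, z, w].
In Python, from workcell import get_obs, grab_frame, camera_params, sign_off gives the robot as it stands.
- The arm moves only by the tool apply_moves, never from a script. Its argument "moves" is text: rows parted by semicolons, each of 7 numbers parted by spaces: the shift along the tool's x, y, z normalised to -1 to 1, where 1 is 2.5 cm, then the turn, a rotation vector about the tool's x, y, z normalised to -1 to 1, where 1 is pi rad, then the opening, from 0 (shut) to 1 (fully open). In form: dx dy dz wx wy wz gripper; .... A call has 1 to 20 rows; each row shifts and turns the commanded pose from where the row before left it, along the tool's axes as they then stand; what a row does not reach is not made up. A row lasts 1/8 s, in which the tool goes at most 62.5 mm and 10.7 degrees, less where a joint would pass 70% of its speed; a pose out of reach is approached as far as the arm can. A call with a number of a shift or a turn outside -1 to 1 is refused whole. A call with a gripper value outside its range is refused whole. The fingers move at their own pace and stop on an object; the grip force is fixed at half the most. Time passes only in rows, so rows that do not move let the fingers close. It gives the time, the measured TCP pose, the force, the opening and the grip force at its end, in the units of the state.
- get_obs(): the state, without advancing time (a new reading comes with each control period).
- grab_frame(name): name is "scene" or "side" or "wrist"; returns (picture, depth): 420x560x3 uint8, red, green, blue; 420x560 float32, mm along the optical axis (not along the pixel's ray), 0 where there is no reading.
- camera_params(name): a dict with "vfov" (degrees; the focal length in pixels is half the picture's height over the tangent of half this angle, whatever the lens; pixels are square), "cx", "cy" (the principal point, pixels), "k1" (the pictures are not rectified: a ray, as slopes to the right and down, at radius r is drawn at 1 + k1 r^2 times it, then the intrinsics apply), "rvec" (rotation vector, rad) and "tvec" (3), from world to camera coordinates, as OpenCV has them; the wrist camera has in their place "hand_eye" (4x4, takes a point from camera to tool coordinates, whose origin is the TCP and whose axes are the flange's). Camera axes: x right, y down, z forward; pixel columns grow to the right and rows downward; lengths in mm; the calibration is good to about 2 mm. A picture is of the moment at which its call begins: read the wrist's pose just before it. camera_params takes no time and is no camera call.
- sign_off(): hands the job in; it is judged then, once.
The state is a dict: "clock": time; "joints": joint angles; "dq": joint speeds; "joint_torque": joint torques, N m; "tool_pos": TCP position; "tool_rot": TCP orientation; "wrist_force": force on the tool from outside, world axes, zero at the start; "ft_torque": the same for the moment, N m; "opening": finger opening in mm; "gripper_force": force on a finger pad.
Only numpy, scipy, OpenCV 4.12 (cv2) and the standard library are available. Lean on these libraries where they do the work, as an engineer would, in place of code of your own. Each camera call takes 0.05 s, during which the arm holds its last target. There are 200 camera calls.

## Working session

There is one attempt and no reset: what is moved stays moved. The work goes in short steps, Python scripts to look and compute and a tool call to move; the robot and the scene stay as the last step left them, time stands still between calls to the robot, and variables do not carry over. Pictures are saved under pics/ and viewed, at most 10 in all, crops included, and the job is handed in when it is done.

Besides the shell and the picture viewer there is one more tool, called as name(argument=value, ...) on one line, values as JSON. apply_moves: Moves the arm, as the interface text tells. Scaled input: -1 to 1 covers 2.5 cm each way for a shift and pi rad each way for a turn. Its arguments: {"type":"object","properties":{"moves":{"type":"string"}},"required":["moves"]}

```bash
mkdir -p pics; cat > h.py <<'E'
import numpy as np, cv2
from scipy.spatial.transform import Rotation as R
from workcell import get_obs, grab_frame, camera_params, sign_off
def cloud(name):
    """picture, world points (HxWx3, mm; nan where no depth)"""
    o=get_obs(); p=camera_params(name); im,d=grab_frame(name)
    h,w=d.shape; f=h/2/np.tan(np.radians(p['vfov'])/2)
    u,v=np.meshgrid(np.arange(w),np.arange(h)); x=(u-p['cx'])/f; y=(v-p['cy'])/f
    a,b=x.copy(),y.copy()
    for _ in range(15):
        s=1+p['k1']*(a*a+b*b); a,b=x/s,y/s
    P=np.stack([a*d,b*d,d],-1).astype(float); P[d==0]=np.nan
    if 'rvec' in p:
        M=R.from_rotvec(np.ravel(p['rvec'])).as_matrix(); W=(P-np.ravel(p['tvec']))@M
    else:
        H=np.array(p['hand_eye']); T=P@H[:3,:3].T+H[:3,3]
        W=T@R.from_quat(o['tool_rot']).as_matrix().T+np.array(o['tool_pos'])
    return im,W
E
python3 - <<'E'
from h import *
o=get_obs(); print(o); print(R.from_quat(o['tool_rot']).as_matrix().round(3)); 
for n in('scene','side'):
    im,W=cloud(n); cv2.imwrite(f'pics/{n}0.png',im[...,::-1]); np.save(f'{n}0.npy',W)
print(camera_params('wrist'))
E
```

```text
{'clock': 0.0, 'joints': array([-1.21219592,  0.6900082 , -0.19453521,  1.56636086,  0.15729502,
        0.90247986, -0.21512114]), 'dq': array([-0.00253037,  0.00022335,  0.00010895, -0.00045327, -0.00052902,
       -0.00042947,  0.00028065]), 'joint_torque': array([ 5.58916436e-04, -5.39614105e+01, -1.26654066e+00, -1.58545732e+01,
        9.06010217e-03,  9.40122904e-03,  2.60508788e-07]), 'tool_pos': array([199.28125593, 591.7090165 , 241.46496613]), 'tool_rot': array([ 1.61648422e-01,  9.86847972e-01, -9.27050542e-04, -9.42490254e-05]), 'wrist_force': array([ 0.00654584,  0.24271956, -1.00305882]), 'ft_torque': array([ 0.00674834, -0.02710513, -0.03470186]), 'gripper_force': 0.0, 'opening': 85.3117646716206}
[[-0.948  0.319 -0.   ]
 [ 0.319  0.948 -0.002]
 [-0.    -0.002 -1.   ]]
{'vfov': 58.84617631797627, 'cx': 280.78177657578266, 'cy': 198.49383936580563, 'k1': -0.1031986102863592, 'hand_eye': array([[-5.97907204e-04, -9.45024721e-01, -3.26998347e-01,
         8.53991767e+01],
       [ 9.99999500e-01, -3.02744195e-04, -9.53540465e-04,
         9.41934014e-01],
       [ 8.02122461e-04, -3.26998754e-01,  9.45024429e-01,
        -1.31542527e+02],
       [ 0.00000000e+00,  0.00000000e+00,  0.00000000e+00,
         1.00000000e+00]])}
```

View pics/scene0.png

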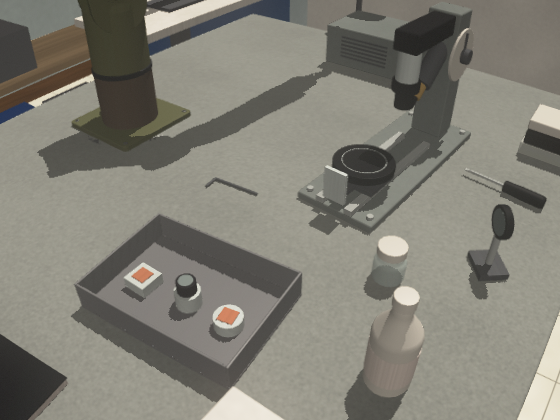

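View pics/side0.png

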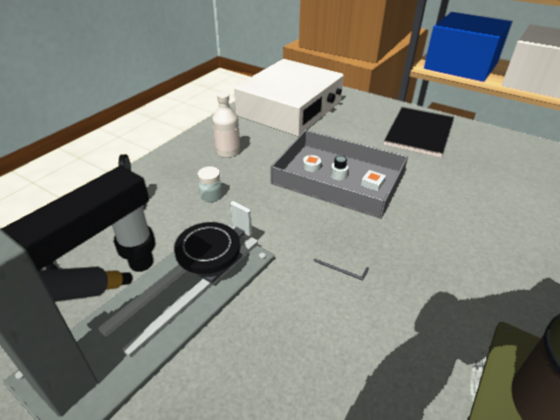

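The scene view shows the round holder at (228,320), lens barrel at (187,292) and square holder at (143,278). The stage is at (364,163), the push plate at (335,185), the jar at (390,262) and the hex key at (232,186). The side view agrees: round holder (312,162), stage (207,246), plate (241,219).

```bash
python3 - <<'E'
from h import *
for n,pts in (('scene',dict(round=(228,316),sq=(143,274),lens=(186,282),stage=(364,163),plate=(335,185),jar=(392,248),key=(232,186),keyend=(208,183),b1=(160,222),b2=(298,283),b3=(82,290),b4=(228,370),bench=(300,250),obj=(404,90),column=(440,20))),
              ('side',dict(round=(312,160),stage=(207,246),plate=(241,215),jar=(208,176),sq=(374,179),obj=(140,255)))):
    W=np.load(n+'0.npy')
    for k,(u,v) in pts.items(): print(n,k,np.nanmedian(W[v-1:v+2,u-1:u+2].reshape(-1,3),0).round(1))
    # stage disc top and bench-frame fits
    z=W[...,2]
    im=cv2.imread(f'pics/{n}0.png')
    c=np.array(W[pts['stage'][1],pts['stage'][0]])
    m=(abs(z-70)<3)&(np.hypot(W[...,0]-c[0],W[...,1]-c[1])<75)
    p=W[m][:,:2].astype(np.float32); print('stage fit',n,cv2.minEnclosingCircle(p),m.sum(), z[m].mean())
    c=np.array(W[pts['round'][1],pts['round'][0]])
    m=(abs(z-c[2])<3)&(np.hypot(W[...,0]-c[0],W[...,1]-c[1])<35)
    p=W[m][:,:2].astype(np.float32); print('round fit',n,cv2.minEnclosingCircle(p),m.sum(),z[m].mean())
    c=np.array(W[pts['plate'][1],pts['plate'][0]])
    m=(z>75)&(z<99)&(np.hypot(W[...,0]-c[0],W[...,1]-c[1])<32)
    print('plate',n,cv2.minAreaRect(W[m][:,:2].astype(np.float32)),W[m].mean(0),z[m].max())
E
```

```text
scene round [ 586.6 -322.3   24.5]
scene sq [ 430.4 -338.3   24.9]
scene lens [ 516.2 -327.3   51.5]
scene stage [579.9  63.5  68.5]
scene plate [572.5 -24.3  67.3]
scene jar [ 721.5 -105.3   64.7]
scene key [370.9 -63.2   1.2]
scene keyend [330.8 -84.2   3.8]
scene b1 [ 370.3 -243.8   33.3]
scene b2 [ 633.7 -222.    36.3]
scene b3 [ 402.6 -426.6   45.3]
scene b4 [ 652.6 -397.9   41.8]
scene bench [ 574.6 -129.8   -1.7]
scene obj [591.7 174.3 174.3]
scene column [602.9 278.1 282.9]
stage fit scene ((574.857421875, 70.6281509399414), 59.51825714111328) 1712 68.94543365234794
round fit scene ((585.509765625, -321.827880859375), 22.166908264160156) 589 23.73471525523534
plate scene ((569.60009765625, -20.539329528808594), (10.81106185913086, 44.838294982910156), 85.86532592773438) [570.60702292 -22.71731566  86.72041571] 95.93069283868938
side round [ 582.1 -318.9   25. ]
side stage [568.4  77.2  69.4]
side plate [563.6 -14.6  77.2]
side jar [710.  -88.5  64. ]
side sq [ 424.1 -329.    25. ]
side obj [558.9 211.4 171.3]
stage fit side ((572.6095581054688, 72.25305938720703), 58.582035064697266) 2398 69.23941616129657
round fit side ((582.2787475585938, -319.6470947265625), 22.687297821044922) 142 23.48822935789163
plate side ((566.9309692382812, -18.130678176879883), (11.044279098510742, 44.153873443603516), 84.47573852539062) [565.07953748 -15.97559772  87.48637233] 95.84179439215289
```

apply_moves(moves="0 0 -1 0 0 -0.0344 1;0 0 -1 0 0 -0.0344 1;0 0 -1 0 0 -0.0344 1;0 0 -1 0 0 0 1;0 0 -1 0 0 0 1;0 0 -1 0 0 0 1;-0.574 -0.977 0 0 0 0 1;-0.574 -0.977 0 0 0 0 1;-0.574 -0.977 0 0 0 0 1;-0.574 -0.977 0 0 0 0 1;-0.574 -0.977 0 0 0 0 1;-0.574 -0.977 0 0 0 0 1;-0.574 -0.977 0 0 0 0 1;-0.574 -0.977 0 0 0 0 1;-0.574 -0.977 0 0 0 0 1;-0.574 -0.977 0 0 0 0 1;-0.574 -0.977 0 0 0 0 1;-0.574 -0.977 0 0 0 0 1;-0.574 -0.977 0 0 0 0 1;-0.574 -0.977 0 0 0 0 1")

```text
clock: 2.6
tool_pos: [400.3, 249.2, 392.0]
tool_rot: [0.0, 1.0, -0.0, -0.0]
wrist_force: [0.5, 0.5, 0.2]
opening: 85.6
gripper_force: 0.0
```

apply_moves(moves="-0.37 -1 0 0 0 0 1;-0.37 -1 0 0 0 0 1;-0.37 -1 0 0 0 0 1;-0.37 -1 0 0 0 0 1;-0.37 -1 0 0 0 0 1;-0.37 -1 0 0 0 0 1;-0.37 -1 0 0 0 0 1;-0.37 -1 0 0 0 0 1;-0.37 -1 0 0 0 0 1;-0.37 -1 0 0 0 0 1;-0.37 -1 0.7 0 0 0 1;-0.37 -1 0.7 0 0 0 1;-0.37 -1 0.7 0 0 0 1;-0.37 -1 0.7 0 0 0 1;-0.37 -1 0.7 0 0 0 1;-0.37 -1 0.7 0 0 0 1;-0.37 -1 0.7 0 0 0 1;-0.37 -1 0.7 0 0 0 1;-0.37 -1 0.7 0 0 0 1;-0.37 -1 0.7 0 0 0 1")

```text
clock: 5.1
tool_pos: [584.8, -250.4, 216.2]
tool_rot: [0.0, 1.0, 0.0, -0.0]
wrist_force: [0.3, -0.5, 0.0]
opening: 85.3
gripper_force: 0.0
```

apply_moves(moves="0 -1 0.6 0 0 0 1;0 -1 0.6 0 0 0 1;0 -0.8 0.6 0 0 0 1;0 0 0 0 0 0 1;0 0 0 0 0 0 1")

```text
clock: 5.72
tool_pos: [585.4, -318.6, 172.6]
tool_rot: [-0.0, 1.0, 0.001, 0.0]
wrist_force: [0.6, 0.6, 1.2]
opening: 85.5
gripper_force: 0.0
```

```bash
python3 - <<'E'
from h import *
im,W=cloud('wrist'); cv2.imwrite('pics/w1.png',im[...,::-1]); np.save('w1.npy',W)
z=W[...,2]; o=get_obs(); print(o['tool_pos'],o['tool_rot'])
for name,c in (('round',(584,-321)),('sq',(427,-333))):
    m=(z>17)&(z<32)&(np.hypot(W[...,0]-c[0],W[...,1]-c[1])<32)
    if m.sum(): print(name,cv2.minEnclosingCircle(W[m][:,:2].astype(np.float32)),m.sum(),np.median(z[m]))
E
```

```text
[ 585.69160792 -318.27174489  172.93808457] [-6.03677039e-04  9.99999438e-01  5.37285250e-04  6.85710286e-04]
round ((583.4964599609375, -320.43707275390625), 22.03726577758789) 2367 24.29989332594775
```

View pics/w1.png

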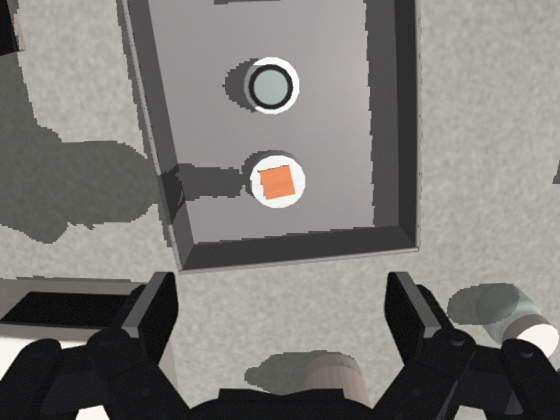

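The wrist view shows the round holder at (277,181), with free space on both sides along the closing line. Its radius of 22.0 mm and top height of 24.3 mm match the given sizes.

apply_moves(moves="0.09 -0.085 0.9 0 0 0 1;0 0 1 0 0 0 1;0 0 1 0 0 0 1;0 0 1 0 0 0 1;0 0 1 0 0 0 1;0 0 0.8 0 0 0 1;0 0 0.4 0 0 0 1;0 0 0.16 0 0 0 1;0 0 0 0 0 0 1;0 0 0 0 0 0 1")

```text
clock: 7.02
tool_pos: [583.1, -322.2, 16.6]
tool_rot: [0.0, 1.0, -0.0, 0.001]
wrist_force: [0.7, -0.5, -0.6]
opening: 85.2
gripper_force: 0.0
```

apply_moves(moves="0 0 0 0 0 0 0.3;0 0 0 0 0 0 0.3;0 0 0 0 0 0 0.3;0 0 0 0 0 0 0.3;0 0 0 0 0 0 0.3;0 0 0 0 0 0 0.3;0 0 0 0 0 0 0.3;0 0 0 0 0 0 0.3")

```text
clock: 8.02
tool_pos: [583.0, -322.2, 16.4]
tool_rot: [0.0, 1.0, -0.0, 0.0]
wrist_force: [-1.3, 0.2, 5.9]
opening: 41.9
gripper_force: 61.1
```

apply_moves(moves="0 0 -0.2 0 0 0 0.3;0 0 -0.6 0 0 0 0.3;0 0 -1 0 0 0 0.3;0 0 -1 0 0 0 0.3;0 0 -1 0 0 0 0.3;0 0 -1 0 0 0 0.3;0 0 -1 0 0 0 0.3;0 0 -0.8 0 0 0 0.3;0 0 0 0 0 0 0.3;0 0 0 0 0 0 0.3")

```text
clock: 9.28
tool_pos: [582.0, -321.6, 180.2]
tool_rot: [0.0, 1.0, 0.0, -0.001]
wrist_force: [0.0, 0.3, -1.0]
opening: 42.1
gripper_force: 60.9
```

```bash
python3 - <<'E'
from h import *
o=get_obs(); print(o['tool_pos'],o['wrist_force'],o['opening'])
im,W=cloud('wrist'); cv2.imwrite('pics/w2.png',im[...,::-1])
ims,S=cloud('side'); cv2.imwrite('pics/s2.png',ims[100:300,180:420,::-1].repeat(2,0).repeat(2,1))
red=(im[...,0]>150)&(im[...,1]<130)&(im[...,2]<100); print(red.sum(),np.nanmedian(W[red],0))
n,l,st,c=cv2.connectedComponentsWithStats(red.astype(np.uint8))
for i in range(1,n):
  if st[i,4]>50: print(st[i],np.nanmedian(W[l==i],0),W[l==i][:,2].min(),W[l==i][:,2].max())
E
```

```text
[ 581.95017322 -321.63385342  180.18595258] [ 0.0369097   0.30839111 -1.03586362] 42.12065803644504
33 [ 577.13540056 -311.34008837  188.88955073]
```

View pics/w2.png

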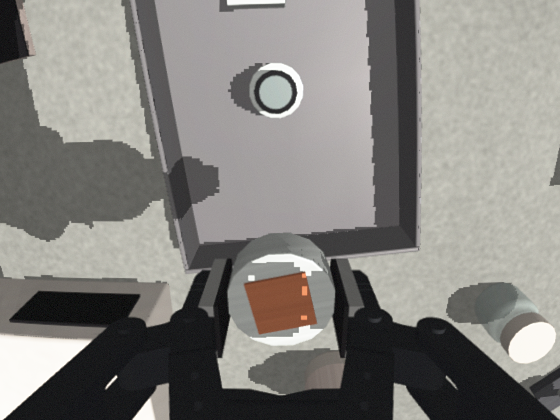

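View pics/s2.png

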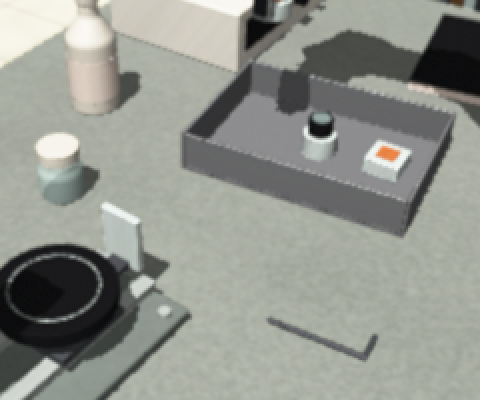

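The wrist view shows the holder upright between the pads with its chip up at (281,303). The lens barrel is undisturbed at (275,92). The side crop shows the bin with only the barrel and square holder left, and the jar, hex key and stage in place.

```bash
python3 - <<'E'
from h import *
o=get_obs(); t=o['tool_pos']
im,W=cloud('wrist'); d=W-t
m=(abs(d[...,2]-8)<5)&(np.hypot(d[...,0],d[...,1])<30)
m[:,:225]=0;m[:,337:]=0
print(m.sum(),W[m].mean(0)-t,cv2.minEnclosingCircle(d[m][:,:2].astype(np.float32)),np.nanmedian(d[300:308,275:287].reshape(-1,3),0))
# obstacles around stage above z=100
S=np.load('side0.npy');C=np.load('scene0.npy')
for A in (S,C):
    q=A[(A[...,2]>100)&(abs(A[...,0]-580)<150)&(A[...,1]>-100)&(A[...,1]<400)&(A[...,2]<320)]
    print(q[:,1].min(), [(y, q[(q[:,1]>=y)&(q[:,1]<y+25)][:,[0,2]].min(0).round() if ((q[:,1]>=y)&(q[:,1]<y+25)).any() else None) for y in range(50,300,25)], q.max(0))
E
```

```text
8657 [-1.3258909   1.0110552   7.84031145] ((-0.1731261909008026, 0.7947325110435486), 24.508451461791992) [0.78242506 0.90718555 8.88769655]
172.54930557658633 [(50, None), (75, None), (100, None), (125, None), (150, array([572., 185.])), (175, array([554., 130.])), (200, array([554., 123.])), (225, array([557., 118.])), (250, array([558., 130.])), (275, array([560., 142.]))] [625.76920734 390.80092545 291.55426586]
168.15516138033558 [(50, None), (75, None), (100, None), (125, None), (150, array([558., 163.])), (175, array([556., 129.])), (200, array([561., 117.])), (225, array([563., 120.])), (250, array([565., 137.])), (275, array([565., 157.]))] [652.68762565 399.90507716 290.06119606]
```

apply_moves(moves="0.02 0.5 0 0 0 0 0.3;0.02 0.9815 0 0 0 0 0.3;0.02 0.9815 0 0 0 0 0.3;0.02 0.9815 0 0 0 0 0.3;0.02 0.9815 0 0 0 0 0.3;0.02 0.9815 0 0 0 0 0.3;0.02 0.9815 0 0 0 0 0.3;0.02 0.9815 0 0 0 0 0.3;0.02 0.9815 0 0 0 0 0.3;0.02 0.9815 0 0 0 0 0.3;0.02 0.9815 0 0 0 0 0.3;0.02 0.9815 0 0 0 0 0.3;0.02 0.9815 0 0 0 0 0.3;0.02 0.9815 0 0 0 0 0.3;0.02 0.9815 0 0 0 0 0.3;0.02 0.9815 0 0 0 0 0.3;0.01 0.48 0 0 0 0 0.3;0 0 0 0 0 0 0.3;0 0 0 0 0 0 0.3")

```text
clock: 11.8
tool_pos: [574.5, 69.2, 180.8]
tool_rot: [0.001, 1.0, -0.001, -0.0]
wrist_force: [-0.0, -1.1, -0.3]
opening: 41.7
gripper_force: 60.9
```

apply_moves(moves="0 0 0.5 0 0 0 0.3;0 0 0.9 0 0 0 0.3;0 0 0.9 0 0 0 0.3;0 0 0.6 0 0 0 0.3;0 0 0.5 0 0 0 0.3;0 0 0.2 0 0 0 0.3;0 0 0 0 0 0 0.3;0 0 0 0 0 0 0.3;0 0 0 0 0 0 0.3")

```text
clock: 12.92
tool_pos: [574.9, 70.7, 91.3]
tool_rot: [0.0, 1.0, 0.0, 0.001]
wrist_force: [0.5, -0.6, -0.2]
opening: 41.7
gripper_force: 60.9
```

```bash
python3 - <<'E'
from h import *
o=get_obs(); print(o['tool_pos'],o['wrist_force'])
for n in('scene','side'):
    im,W=cloud(n); z=W[...,2]
    x,y=(190,340) if n=='side' else (300,440)
    cv2.imwrite(f'pics/{n}3.png',cv2.resize(im[100 if n=='scene' else 150:240 if n=='scene' else 290, (300 if n=='scene' else 140):(440 if n=='scene' else 280)],None,fx=4,fy=4)[...,::-1])
    m=(abs(z-69.5)<3)&(np.hypot(W[...,0]-574,W[...,1]-71)<75); print(n,cv2.minEnclosingCircle(W[m][:,:2].astype(np.float32)),z[m].mean())
E
python3 -c "
import cv2,numpy as np
cv2.imwrite('pics/both3.png',cv2.resize(np.hstack([cv2.imread('pics/scene3.png'),cv2.imread('pics/side3.png')]),(800,400)))"
```

```text
[574.91319887  70.71943563  91.33403059] [ 0.47516764 -0.60385923 -0.16480157]
scene ((575.0088500976562, 69.47413635253906), 58.730953216552734) 68.83842587126976
side ((572.9917602539062, 73.21382141113281), 58.22254943847656) 69.20837052110939
```

View pics/both3.png

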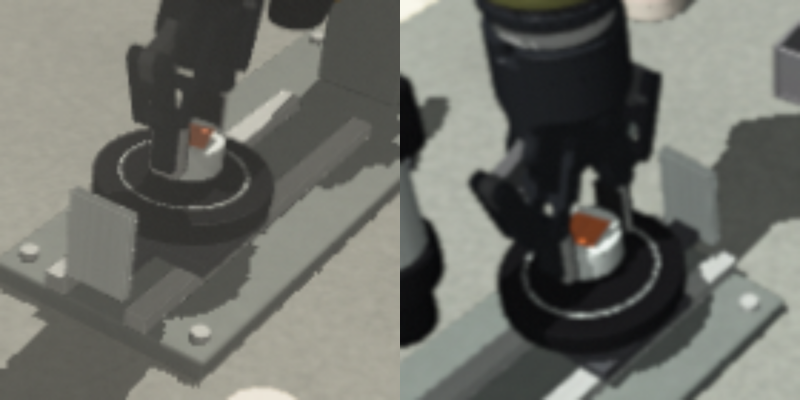

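The picture shows the holder a little above the stage, centred in the engraved circle, with the fingers clear of the plate and objective. Next I lower it slowly: about 6 mm at first, then fine steps.

apply_moves(moves="0 0 0.15 0 0 0 0.3;0 0 0.1 0 0 0 0.3;0 0 0.04 0 0 0 0.3;0 0 0 0 0 0 0.3;0 0 0 0 0 0 0.3")

```text
clock: 13.65
tool_pos: [574.6, 70.6, 83.6]
tool_rot: [0.0, 1.0, 0.0, 0.0]
wrist_force: [-0.3, 0.2, -0.8]
opening: 41.7
gripper_force: 60.9
```

apply_moves(moves="0 0 0.02 0 0 0 0.3;0 0 0.02 0 0 0 0.3;0 0 0 0 0 0 0.3;0 0 0 0 0 0 0.3")

```text
clock: 14.15
tool_pos: [574.5, 70.6, 82.5]
tool_rot: [0.0, 1.0, 0.0, 0.0]
wrist_force: [0.9, -0.5, 0.0]
opening: 41.9
gripper_force: 60.9
```

apply_moves(moves="0 0 0.02 0 0 0 0.3;0 0 0 0 0 0 0.3;0 0 0 0 0 0 0.3")

```text
clock: 14.52
tool_pos: [574.6, 70.6, 82.4]
tool_rot: [0.0, 1.0, 0.0, 0.0]
wrist_force: [-1.8, -0.0, 5.5]
opening: 42.0
gripper_force: 61.2
```

apply_moves(moves="0 0 0.02 0 0 0 0.3;0 0 0 0 0 0 0.3;0 0 0 0 0 0 0.3")

```text
clock: 14.9
tool_pos: [574.6, 70.6, 82.3]
tool_rot: [0.0, 1.0, 0.0, 0.0]
wrist_force: [-2.1, -0.8, 9.6]
opening: 41.9
gripper_force: 61.7
```

apply_moves(moves="0 0 -0.02 0 0 0 0.3;0 0 0 0 0 0 0.55;0 0 0 0 0 0 0.7;0 0 0 0 0 0 0.85;0 0 0 0 0 0 0.85;0 0 0 0 0 0 0.85")

```text
clock: 15.65
tool_pos: [574.5, 70.7, 82.0]
tool_rot: [0.0, 1.0, 0.0, -0.0]
wrist_force: [0.4, -0.1, 0.6]
opening: 72.6
gripper_force: 0.0
```

apply_moves(moves="0 0 -0.3 0 0 0 0.85;0 0 -0.8 0 0 0 0.85;0 0 -1 0 0 0 0.85;0 0 -1 0 0 0 0.85;0 0 -0.8 0 0 0 0.85;0 0 0 0 0 0 0.85;0 0 0 0 0 0 0.85")

```text
clock: 16.52
tool_pos: [574.1, 70.5, 179.0]
tool_rot: [0.0, 1.0, -0.0, -0.0]
wrist_force: [-0.2, -0.3, -1.1]
opening: 72.5
gripper_force: 0.0
```

```bash
python3 - <<'E'
from h import *
o=get_obs(); print(o['tool_pos'],o['wrist_force'],o['opening'])
im,W=cloud('wrist'); cv2.imwrite('pics/w4.png',im[...,::-1]); z=W[...,2]
m=(abs(z-90)<4)&(np.hypot(W[...,0]-574,W[...,1]-71)<32); print('holder',cv2.minEnclosingCircle(W[m][:,:2].astype(np.float32)),np.median(z[m]))
m=(abs(z-70)<4)&(np.hypot(W[...,0]-574,W[...,1]-71)<75); print('stage',cv2.minEnclosingCircle(W[m][:,:2].astype(np.float32)),np.median(z[m]))
for n in('scene','side'):
    _,W=cloud(n); z=W[...,2]
    m=(z>75)&(z<99)&(np.hypot(W[...,0]-568,W[...,1]+20)<35)
    print(n,cv2.minAreaRect(W[m][:,:2].astype(np.float32)))
    m=(abs(z-90)<4)&(np.hypot(W[...,0]-574,W[...,1]-71)<32); print('holder',cv2.minEnclosingCircle(W[m][:,:2].astype(np.float32)),np.median(z[m]))
E
```

```text
[574.05118952  70.53760032 179.03883692] [-0.17652267 -0.29627062 -1.10686256] 72.5196186664071
holder ((575.7509765625, 71.27659606933594), 22.17165184020996) 90.27129179350536
stage ((573.46533203125, 72.25223541259766), 58.263336181640625) 69.82456137677624
scene ((568.6937255859375, -21.744945526123047), (45.21932601928711, 13.428557395935059), 0.8050904870033264)
holder ((578.7387084960938, 71.37530517578125), 23.84182357788086) 89.49279628744767
side ((566.6129760742188, -17.986051559448242), (10.861984252929688, 44.78654098510742), 87.26591491699219)
holder ((574.7557373046875, 70.7658920288086), 22.68813705444336) 89.65635607328383
```

View pics/w4.png

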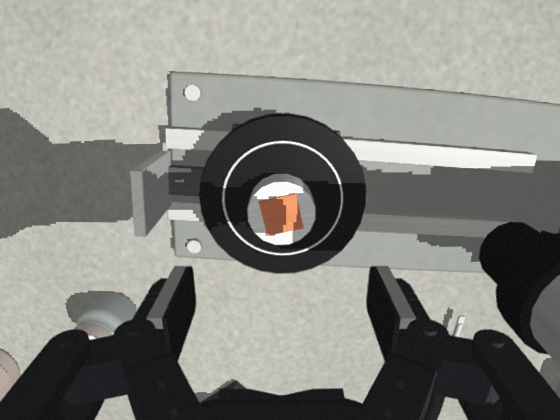

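The wrist view shows the holder upright with chip up at about (280,208). Measured against the stage centre it is offset by about 2.5 mm, well inside the ring. The plate is at (150,195). Next I go behind the plate with the jaws shut.

apply_moves(moves="0.05 -0.5 0 0 0 0 0.85;0.05 -1 0 0 0 0 0.6;0.05 -1 0 0 0 0 0.3;0.05 -1 0 0 0 0 0;0.05 -1 0 0 0 0 0;0.05 -1 0 0 0 0 0;0.05 -0.5 0 0 0 0 0;0 0 0.6 0 0 0 0;0 0 1 0 0 0 0;0 0 1 0 0 0 0;0 0 0.7 0 0 0 0;0 0 0.4 0 0 0 0;0 0 0 0 0 0 0;0 0 0 0 0 0 0")

```text
clock: 18.42
tool_pos: [566.3, -79.3, 87.6]
tool_rot: [0.0, 1.0, -0.0, 0.001]
wrist_force: [-0.0, -0.7, 0.9]
opening: -0.2
gripper_force: 0.0
```

```bash
python3 - <<'E'
from h import *
o=get_obs(); print(o['tool_pos'],o['wrist_force'],o['opening'])
im,W=cloud('side'); im2,_=cloud('wrist')
cv2.imwrite('pics/b5.png',np.hstack([cv2.resize(im[130:330,120:320],(400,400)),cv2.resize(im2,(400,300))[np.r_[0:300,[299]*100]]])[...,::-1])
E
```

```text
[566.25347461 -79.33509147  87.61593924] [-0.0092494  -0.69716961  0.90491676] -0.184337069002795
```

View pics/b5.png

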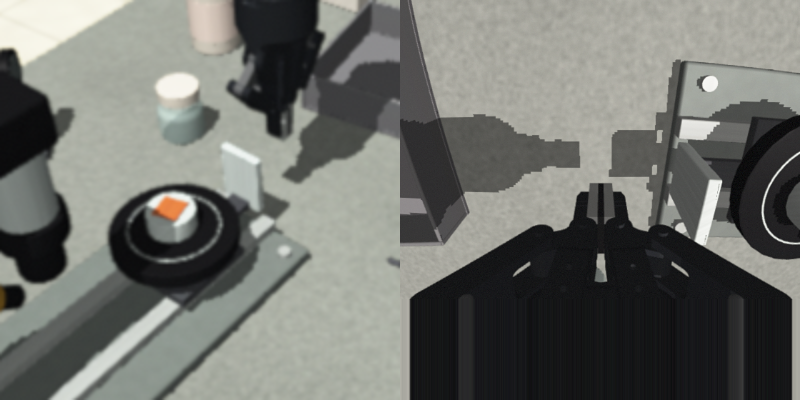

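The side view shows the holder centred in the ring, with the shut fingers standing behind the push plate and clear of the jar. Next, contact and a gentle push.

apply_moves(moves="0 0.5 0 0 0 0 0;0 0.5 0 0 0 0 0;0 0.3 0 0 0 0 0;0 0.1 0 0 0 0 0;0 0.1 0 0 0 0 0;0 0.1 0 0 0 0 0;-0.01 0.1 0 0 0 0 0;-0.01 0.1 0 0 0 0 0;-0.01 0.15 0 0 0 0 0;-0.01 0.15 0 0 0 0 0;-0.01 0.2 0 0 0 0 0;-0.01 0.2 0 0 0 0 0;-0.01 0.25 0 0 0 0 0")

```text
clock: 20.15
tool_pos: [567.6, -10.2, 87.0]
tool_rot: [0.0, 1.0, 0.0, 0.0]
wrist_force: [-0.2, -2.4, -0.2]
opening: -0.0
gripper_force: 1.1
```

apply_moves(moves="-0.015 0.25 0 0 0 0 0;-0.015 0.25 0 0 0 0 0;-0.015 0.25 0 0 0 0 0;-0.015 0.25 0 0 0 0 0;-0.015 0.25 0 0 0 0 0;-0.015 0.25 0 0 0 0 0;-0.015 0.25 0 0 0 0 0;-0.015 0.25 0 0 0 0 0;-0.015 0.25 0 0 0 0 0;-0.015 0.25 0 0 0 0 0;-0.015 0.25 0 0 0 0 0;-0.015 0.2 0 0 0 0 0;-0.01 0.15 0 0 0 0 0;-0.01 0.1 0 0 0 0 0;-0.01 0.1 0 0 0 0 0")

```text
clock: 22.02
tool_pos: [572.6, 71.9, 87.0]
tool_rot: [0.0, 1.0, -0.0, -0.0]
wrist_force: [0.7, -1.8, 1.8]
opening: -0.1
gripper_force: 1.1
```

```bash
python3 - <<'E'
from h import *
o=get_obs(); print(o['tool_pos'],o['wrist_force'])
for n in('scene','side'):
    im,W=cloud(n); z=W[...,2]; cv2.imwrite(f'pics/{n}6.png',im[...,::-1])
    m=(abs(z-69.5)<3)&(np.hypot(W[...,0]-581,W[...,1]-175)<80); print(n,cv2.minEnclosingCircle(W[m][:,:2].astype(np.float32)))
E
python3 -c "
import cv2,numpy as np
a=cv2.imread('pics/scene6.png')[20:220,300:500];b=cv2.imread('pics/side6.png')[130:330,60:260]
cv2.imwrite('pics/both6.png',cv2.resize(np.hstack([a,b]),(800,400)))"
```

```text
[572.59002572  71.8544138   87.01494311] [ 0.6626982  -1.83104321  1.84662268]
scene ((582.65625, 178.542724609375), 59.776973724365234)
side ((578.552001953125, 167.71749877929688), 71.89508056640625)
```

View pics/both6.png

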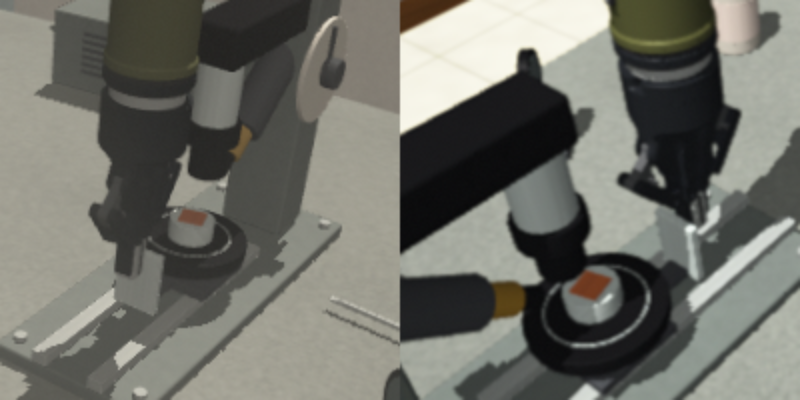

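The stage is at about y = 178 with the holder upright in the ring, and the hand is clear of the objective. Now I close the last stretch in smaller steps.

apply_moves(moves="-0.005 0.1 0 0 0 0 0;-0.005 0.1 0 0 0 0 0;-0.005 0.1 0 0 0 0 0;-0.005 0.1 0 0 0 0 0;-0.005 0.1 0 0 0 0 0;-0.005 0.1 0 0 0 0 0;-0.005 0.1 0 0 0 0 0")

```text
clock: 23.0
tool_pos: [573.7, 89.5, 87.0]
tool_rot: [0.0, 1.0, 0.0, -0.0]
wrist_force: [0.5, -2.6, 0.8]
opening: -0.2
gripper_force: 1.1
```

apply_moves(moves="0 0.04 0 0 0 0 0;0 0.04 0 0 0 0 0;0 0.04 0 0 0 0 0;0 0 0 0 0 0 0")

```text
clock: 23.5
tool_pos: [573.7, 90.0, 87.1]
tool_rot: [0.001, 1.0, -0.001, -0.0]
wrist_force: [0.3, -6.0, 1.0]
opening: 0.0
gripper_force: 3.3
```

apply_moves(moves="0 0.04 0 0 0 0 0;0 0.02 0 0 0 0 0;0 0 0 0 0 0 0")

```text
clock: 23.88
tool_pos: [573.7, 90.1, 87.1]
tool_rot: [0.002, 1.0, -0.002, -0.0]
wrist_force: [1.7, -9.2, 1.3]
opening: 0.3
gripper_force: 4.4
```

apply_moves(moves="0 0.04 0 0 0 0 0;0 0.02 0 0 0 0 0;0 0 0 0 0 0 0")

```text
clock: 24.25
tool_pos: [573.6, 90.1, 87.1]
tool_rot: [0.002, 1.0, -0.003, -0.0]
wrist_force: [0.3, -11.4, 2.0]
opening: -0.1
gripper_force: 5.5
```

The force builds with no motion, so the stage is against the stop. I back off, rise and verify.

apply_moves(moves="0 -0.15 0 0 0 0 0;0 -0.4 0 0 0 0 0;0 -1 0 0 0 0 0;0 -1 0 0 0 0 0;0 -1 0 0 0 0 0;0 -1 0 0 0 0 0;0 -1 -0.6 0 0 0 0;0 -1 -1 0 0 0 0;0 -1 -1 0 0 0 0;0 -1 -1 0 0 0 0;0 -1 -1 0 0 0 0;0 0 -1 0 0 0 0;0 0 0 0 0 0 0;0 0 0 0 0 0 0")

```text
clock: 26.0
tool_pos: [573.0, -142.2, 226.2]
tool_rot: [-0.0, 1.0, 0.001, -0.001]
wrist_force: [-0.6, 0.2, -0.7]
opening: 0.2
gripper_force: 0.0
```

```bash
python3 - <<'E'
from h import *
o=get_obs(); print(o['tool_pos'],o['wrist_force'])
out=[]
for n in('scene','side'):
    im,W=cloud(n); z=W[...,2]; out.append(im)
    r=np.hypot(W[...,0]-581,W[...,1]-200)
    m=(abs(z-90)<3)&(r<40); print(n,'holder',cv2.minEnclosingCircle(W[m][:,:2].astype(np.float32)))
    m=(abs(z-69.5)<3)&(r<70); print(n,'stage',cv2.minEnclosingCircle(W[m][:,:2].astype(np.float32)))
    m=(z>75)&(z<97)&(abs(W[...,0]-575)<35)&(abs(W[...,1]-105)<25); print('plate',cv2.minAreaRect(W[m][:,:2].astype(np.float32)))
    for k,c in dict(jar=(715,-97)).items():
        m=(z>58)&(z<70)&(np.hypot(W[...,0]-c[0],W[...,1]-c[1])<40)
        A=np.load(n+'0.npy'); m0=(A[...,2]>58)&(A[...,2]<70)&(np.hypot(A[...,0]-c[0],A[...,1]-c[1])<40)
        print(k,W[m].mean(0),A[m0].mean(0))
a=out[0][20:220,300:500];b=out[1][130:330,60:260]
cv2.imwrite('pics/both7.png',cv2.resize(np.hstack([a,b]),(800,400))[...,::-1])
E
```

```text
[ 573.01526876 -142.18633007  226.18921616] [-0.61531325  0.24594963 -0.72215867]
scene holder ((584.0404052734375, 195.70343017578125), 23.497764587402344)
scene stage ((583.056884765625, 196.918701171875), 59.54194259643555)
plate ((577.0160522460938, 106.21665954589844), (10.314974784851074, 44.304588317871094), 85.21446228027344)
jar [ 721.3232393  -102.50638024   63.51685902] [ 721.00915125 -102.6004746    63.39277713]
side holder ((584.39404296875, 198.09844970703125), 23.144304275512695)
side stage ((581.171142578125, 199.149169921875), 58.546165466308594)
plate ((574.5348510742188, 108.83010864257812), (9.194648742675781, 44.974037170410156), 86.20458984375)
jar [715.2150552  -95.11887384  63.40473716] [715.40747445 -95.37998603  63.45740587]
```

View pics/both7.png

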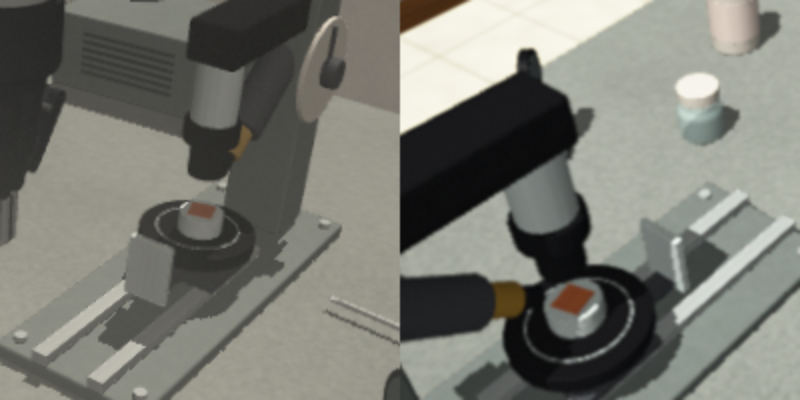

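The view shows the stage under the objective with the holder upright in the ring and the robot clear. One check of the objective axis against the stage centre before I sign off.

```bash
python3 - <<'E'
from h import *
from scipy.optimize import least_squares
for n in('scene0','side0'):
    A=np.load(n+'.npy')
    for lo,hi in((134,148),(180,205)):
        m=(A[...,2]>lo)&(A[...,2]<hi)&(np.hypot(A[...,0]-582,A[...,1]-200)<40)
        p=A[m][:,:2]
        s=least_squares(lambda q:np.hypot(p[:,0]-q[0],p[:,1]-q[1])-q[2],[582,200,20],loss='soft_l1'); print(n,lo,m.sum(),s.x.round(1),np.abs(s.fun).mean().round(2))
E
```

```text
scene0 134 136 [579.4 209.9  28.8] 2.02
scene0 180 374 [583.  199.4  23.2] 2.17
side0 134 220 [677.6 169.6 115.3] 3.11
side0 180 653 [583.6 198.3  24. ] 1.9
```

```bash
python3 -c "
from workcell import *
print(sign_off())"
```

```text
the job is handed in; nothing more can be done
None
```

The round holder is standing chip up inside the engraved circle, the stage is home against its stop under the objective, and the job is handed in at about 26 s.

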